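# Clamp a glued gift box in the press with its sunken knob

### The arm

A 6-joint arm with a two-finger parallel gripper is mounted at the origin on the work surface. World frame = base frame: x ahead of the robot, y to its left, z up, the work surface at z = 0. Lengths are in mm, angles in rad, forces in N, time in s.
With the tool pointing down it reaches from about 350 to 775 mm from the base axis. Payload 7.3 kg.
Tool frame: the origin (TCP) lies at the very end of the fingers, on their centre line; the grasp point (between the pads) lies 19 mm behind it; z points along the fingers, y is the line along which they close (so a half turn about z gives the same grasp; the last joint's range is limited). The gripper opens to 92 mm and grips with 3 to 60 N. Pads are 19 mm wide; open, the fingers measure 130 mm over their backs; the gripper's body (75 mm by 190 mm) begins 47 mm behind the grasp point.
Start: joints at [0.988, 0.342, 1.524, -0, 1.275, -0.146], TCP at [222.086, 475.734, 226.741] pointing down, gripper open.
Joint ranges: [-2.53, 2.53], [-0.77, 2.02], [0.04, 2.7], [-1, 4.14], [0.28, 2.66], [-3.11, 3.11]. Speed limits (rad/s): [2.57, 2.57, 3.14, 3.14, 3.14, 3.14].

### API

Orientations are given as [roll, pitch, yaw] about the fixed x, y, z axes, in that order (R = Rz(yaw) Ry(pitch) Rx(roll)).
In Python, from plant import bot gives the robot as it stands.
- The arm moves only by the tool jog_arm, never from a script. Its argument "targets" is a list of rows, each an object with "xyz": the shift along the tool's x, y, z as a fraction of full scale, a list of three; "spin": the turn about the tool's z as a fraction of full scale. In form: [{"xyz": [x, y, z], "spin": spin}, ...]. A call has exactly 10 rows; each row shifts and turns the commanded pose from where the row before left it, along the tool's axes as they then stand; what a row does not reach is not made up. Full scale, the value 1, is 80 mm for a shift and 0.1 rad for a turn. A row lasts 1/8 s, in which the tool goes at most 62.5 mm and 10.7 degrees, less where a joint would pass 70% of its speed; a pose out of reach is approached as far as the arm can. A call with a number of a shift or a turn outside -1 to 1 is refused whole. A call with a gripper value outside its range is refused whole. "gripper" is the opening in per cent of the stroke, from 0 (shut) to 100 (fully open), set as the call begins (left out, the last holds). The fingers move at their own pace and stop on an object; the grip force is fixed at half the most. Time passes only in rows, so rows that do not move let the fingers close, or fill a call up. It gives the time, the measured TCP pose, the force, the opening and the grip force at its end, in the units of the state.
- bot.get_obs(): the state, without advancing time (a new reading comes with each control period).
- bot.capture(name): name is "scene" or "top" or "wrist"; returns the picture (384x512x3 uint8, blue, green, red); there is no depth.
- bot.get_calibration(name): a dict with "vfov" (degrees; the focal length in pixels is half the picture's height over the tangent of half this angle, whatever the lens; pixels are square), "cx", "cy" (the principal point, pixels), "k1" (the pictures are not rectified: a ray, as slopes to the right and down, at radius r is drawn at 1 + k1 r^2 times it, then the intrinsics apply), "eye" and "rotation" of the camera in the world. Camera axes: x right, y down, z forward; pixel columns grow to the right and rows downward; lengths in mm; the calibration is good to about 2 mm. A picture is of the moment at which its call begins: read the wrist's pose just before it. get_calibration takes no time and is no camera call; for the wrist camera it gives the pose at the moment of the call.
- bot.close_job(): hands the job in; it is judged then, once.
The state is a dict: "time": time; "joint_positions": joint angles; "dq": joint speeds; "tau": joint torques, N m; "tool_pos": TCP position; "tcp_rot": TCP orientation; "contact_force": force on the tool from outside, world axes, zero at the start; "moment": the same for the moment, N m; "grip_width": finger opening in mm; "finger_force": force on a finger pad.
Only numpy, scipy, OpenCV 4.12 (cv2) and the standard library are available. Lean on these libraries where they do the work, as an engineer would, in place of code of your own. Each camera call takes 0.05 s, during which the arm holds its last target. There are 200 camera calls.

### The job

Push the long black gift box along the press's channel until its front end rests against the end stop under the head. Then turn the small bar knob sunk in the well on top of the head clockwise until you feel the pad below it meet the box, and about an eighth of a turn further, so that the pad holds the box with about 15 N and does not crush it. Push and turn gently, do not lean on the walls of the well, leave everything else where it is, and let go.

Things in the scene. Friction and masses are not known exactly. Their poses are not given: they have to be found in the camera images.
- press: white and steel box press, fixed (sizes in mm). Origin on the table below the knob's axis; x across the channel, y along it to the end stop, z up. Base plate x +-65, y -240 to 90, 8 thick. Guide rails, y -100 to 55, up to z 22, leave a channel 70 wide. Two cheeks (x +-45 to 55, y +-50) carry the head over the channel; its underside is at z 66
- head: white head of the press, fixed: block 110 x 110 x 42, origin at its underside's centre (press z 66), top at press z 108. A round well 76 across and 32 deep is sunk in its top (floor at press z 76). Fingers go down between knob and well wall, so open them only a little. Over 20 N of the robot on this block is leaning on it
- clamp: clamp unit in the head, fixed; carries the knob and, under the head, a round rubber pad 46 across on the knob's axis. Origin: centre of the well floor. Clockwise lowers the pad 8 mm per rad. It starts 3 to 16 mm above the box, set by a hidden screw foot: the knob's angle does not tell. Pad spring 2.4 N/mm: 0.785 rad past touch gives 15 N. 10 to 20 N is right, over 26 N crushes the box
- knob_grip (a point): centre of the black grip bar, on the knob's vertical axis, press z 91. Bar 40 long (x) x 14 (y), press z 80 to 102; grip across the 14 from above. Skirt below: 44 across, 5 high. Starts 0 to 0.5 rad clockwise (from above) of press x; turns on to 3.6. The shaft's friction is 0.20 N m and it stays put; each N on the pad adds 0.008 N m (15 N: 0.12). Bar sprung on shaft, 1.5 N m/rad: springs back when let go
- giftbox: long black gift box, loose, 0.18 to 0.35 kg, 64 (x) x 150 (y) x 32 high, in the channel with its front (+y) end 50 to 90 mm short of the end stop. Origin at its underside's centre, y towards the stop. Push its rear (-y) end, above the guide rails; over 20 N from the robot dents it
- stop_face (a point): middle of the end stop's face that the box must meet: press y 50, z 21; the stop is 70 wide and rises to press z 34
- giftbox_center (a point): the centre of the long gift box, 16 above its underside, axes as the box. When fully home it is at press y = -25, x = 0, z = 24.
- square_box: a black square gift box, 100 x 100 x 34, standing by (sizes in mm; origin at its underside); leave it alone
- small_box: a black square gift box, 75 x 75 x 30, standing by (sizes in mm; origin at its underside); leave it alone
- bottle: an orange bottle, 64 across, 190 tall, standing by (sizes in mm; origin at its underside); leave it alone
- bucket: a cream cup-shaped bucket, 110 across, 85 tall, standing by (sizes in mm; origin at its underside); leave it alone
- tape: a cardboard tape roll lying flat, 84 across, 24 high, standing by (sizes in mm; origin at its underside); leave it alone
- brush: a wooden brush, 170 long, lying by (sizes in mm; origin at its underside); leave it alone
- spool: a wooden spool, 52 across, 36 high, standing by (sizes in mm; origin at its underside); leave it alone

How it is judged (in metres and radians):
On the way, in this order (a step that is already met when the one before it is completed fails the run):
1. the long gift box is home against the end stop, before it is clamped (y of giftbox_center in the frame of press above -0.0285 m and x of giftbox_center in the frame of press between -0.006 and 0.006 m and z of giftbox_center in the frame of press below 0.028 m and contact force between clamp and giftbox below 1 N), for 0.2 s.
2. the pad presses on the box with 10 to 20 N (contact force between clamp and giftbox between 10 and 20 N), for 0.3 s.
At the end, for the whole second after the job is handed in: the long gift box lies flat in the channel, at rest, its front end within 3.5 mm of the end stop (6 mm sideways), and the pad presses on it with 10 to 20 N (all of step 2 and y of giftbox_center in the frame of press above -0.0285 m and x of giftbox_center in the frame of press between -0.006 and 0.006 m and z of giftbox_center in the frame of press below 0.028 m and linear speed of giftbox below 0.01 m/s); the robot touches nothing.
It fails at once if the pad crushes the gift box (over 26 N) (contact force between clamp and giftbox above 26 N).
It fails at once if the robot presses on the gift box with more than 20 N (contact force between the arm and giftbox above 20 N).
It fails at once if the fingers press on the gift box with more than 20 N (contact force between the fingers and giftbox above 20 N).
It fails at once if the robot leans on the head or the wall of the well with more than 20 N (contact force between any of the arm, the fingers and head above 20 N).
It fails at once if a bystander is moved by more than 30 mm (distance of any of square_box, small_box, bottle, bucket, tape, brush, spool from where it was at the start of the episode above 0.03 m).
It also fails if it takes over 72 s, if anything falls off the work surface, if the arm or the gripper's body presses on something with over 40 N, if the wrist force passes 120 N, or if a joint passes its speed limit or range.

## Working session

There is one attempt and no reset: what is moved stays moved. The work goes in short steps, Python scripts to look and compute and a tool call to move; the robot and the scene stay as the last step left them, time stands still between calls to the robot, and variables do not carry over. Pictures are saved under pics/ and viewed, at most 10 in all, crops included, and the job is handed in when it is done.

Besides the shell and the picture viewer there is one more tool, called after "Emit:" by a JSON object that holds its "api" and its "payload", one argument or row to a line. jog_arm: Moves the arm, as the interface text tells. Shift numbers are shares of 80 mm and turn numbers shares of 0.1 rad, none past 1 either way. Its arguments: {"type":"object","properties":{"targets":{"type":"array","items":{"type":"object","properties":{"xyz":{"type":"array","items":{"type":"number"}},"spin":{"type":"number"}}}},"gripper":{"type":"number"}},"required":["targets"]}

```bash
mkdir -p pics; ls
python3 - <<'E'
from plant import bot
import cv2,numpy as np
o=bot.get_obs();print({k:np.round(v,3).tolist() for k,v in o.items()})
for n in("scene","top"):
    im=bot.capture(n);cv2.imwrite(f"pics/{n}0.png",im);print(n,bot.get_calibration(n))
E
```

```text
pics
{'time': 0.0, 'joint_positions': [0.988, 0.343, 1.525, -0.0, 1.275, -0.146], 'dq': [0.001, -0.001, 0.001, -0.0, 0.0, 0.001], 'tau': [-0.002, -43.123, -24.422, 0.072, 0.056, -0.0], 'tool_pos': [221.853, 475.372, 226.063], 'tcp_rot': [-3.14, -0.0, 2.705], 'contact_force': [1.306, -0.119, 1.011], 'moment': [0.048, -0.01, -0.001], 'finger_force': 0.0, 'grip_width': 91.66}
scene {'vfov': 49.10549678986978, 'cx': 258.8756271967016, 'cy': 194.23392456833355, 'k1': -0.0563411570865853, 'eye': array([1425.04640631, -635.5991837 , 1124.67914128]), 'rotation': array([-2.36497619e+00,  1.57137293e-03,  9.35139477e-01])}
top {'vfov': 50.23174702874593, 'cx': 262.1850422107636, 'cy': 185.85468921746747, 'k1': -0.040864279340875054, 'eye': array([ 411.92152697,  -49.39629602, 1181.43351244]), 'rotation': array([-2.99862816e+00,  2.30014513e-03, -1.56514689e+00])}
```

View pics/top0.png

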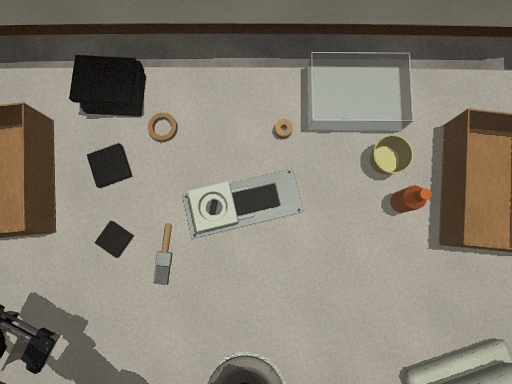

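View pics/scene0.png

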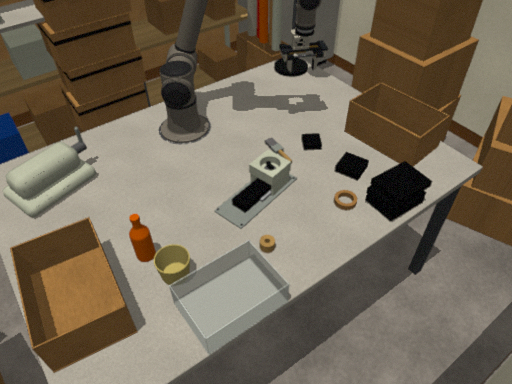

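The top view shows the head at (213,206), the knob bar at (213,206), the black box's rear end near (278,195) and the far plate corners at (290,170) and (302,212). I'll compute a rough pose from these and enlarge that area.

```bash
cat > h.py <<'E'
import numpy as np,cv2
from scipy.spatial.transform import Rotation as R
def cam(c):
    f=192/np.tan(np.radians(c['vfov']/2))
    K=np.array([[f,0,c['cx']],[0,f,c['cy']],[0,0,1.]])
    r=np.array(c['rotation']); M=R.from_euler('xyz',r).as_matrix() if r.shape==(3,) else r
    return K,np.array([c['k1'],0,0,0,0.]),M,np.array(c['eye'])
def ray(c,px,z):
    K,d,M,e=cam(c)
    p=cv2.undistortPoints(np.array(px,float).reshape(-1,1,2),K,d).reshape(-1,2)
    v=np.c_[p,np.ones(len(p))]@M.T
    return (e+v*((z-e[2])/v[:,2])[:,None])
def proj(c,P):
    K,d,M,e=cam(c)
    q=(np.asarray(P,float)-e)@M
    return cv2.projectPoints(q,np.zeros(3),np.zeros(3),K,d)[0].reshape(-1,2)
def press(P,x,y,a):
    P=np.asarray(P,float);return np.c_[R.from_euler('z',a).apply(P)+[x,y,0]]
E
python3 - <<'E'
from h import *
from plant import bot
c=bot.get_calibration("top")
print(ray(c,[[290,170],[302,212]],8).round(1)); print(ray(c,[[213,206]],105).round(1))
im=cv2.imread('pics/top0.png')[155:250,170:315]
cv2.imwrite('pics/crop.png',cv2.resize(im,None,fx=5.5,fy=5.5,interpolation=cv2.INTER_CUBIC))
E
```

```text
[[ 627.9 -126.4    8. ]
 [ 505.6 -160.4    8. ]]
[[512.5  83.5 105. ]]
```

View pics/crop.png

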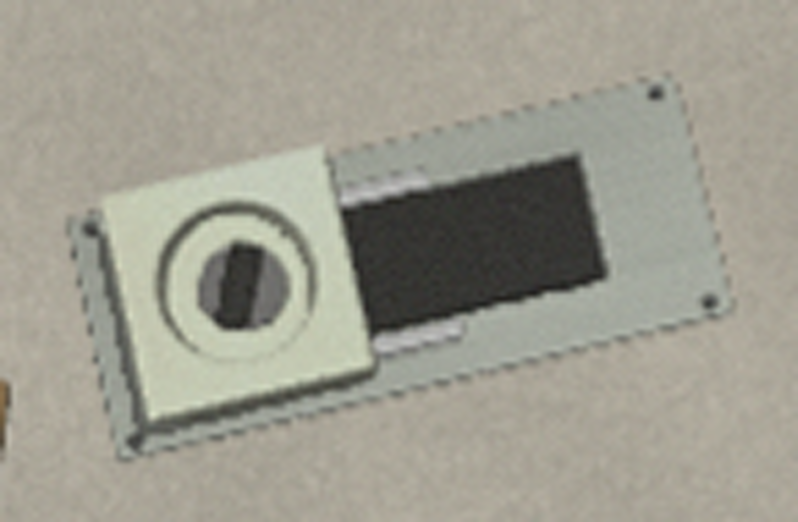

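The crop clearly shows the plate corners, head-top corners, box rear end (580,153)-(606,277) and the bar (242,240)-(232,328). I'll fit the press pose from the corners.

Run:
```python
from h import *
from plant import bot
from scipy.optimize import least_squares
c=bot.get_calibration("top")
f=lambda p:(np.array(p,float)+.5)/5.5-.5+[170,155]
px=f([[68,217],[120,458],[675,75],[733,313],[103,197],[325,148],[375,368],[148,420]])
P=[[65,90,8],[-65,90,8],[65,-240,8],[-65,-240,8],[55,55,108],[55,-55,108],[-55,-55,108],[-55,55,108]]
s=least_squares(lambda v:(proj(c,press(P,*v))-px).ravel(),[512,83,0])
print(s.x.round(4),np.abs(s.fun).max()); x,y,a=s.x
loc=lambda w:R.from_euler('z',-a).apply(w-[x,y,0])
print('box rear',loc(ray(c,f([[580,153],[606,277]]),40)).round(1))
b=loc(ray(c,f([[222,328],[250,328],[234,240],[268,248]]),102));print(b.round(1))
b=loc(ray(c,f([[234,328],[251,244]]),102));d=b[1]-b[0];print('knob cw',-np.arctan2(d[1],d[0]),b.mean(0))
```

```text
[5.130028e+02 8.386700e+01 2.381000e-01] 0.6710617818672233
box rear [[  32.  -178.5   40. ]
 [ -33.  -176.4   40. ]]
[[-19.7  12.5 102. ]
 [-22.8  -0.6 102. ]
 [ 20.5  -2.2 102. ]
 [ 12.9 -17.3 102. ]]
knob cw 0.4159365471435216 [ -2.17422039  -1.41864253 102.        ]
```

Emit:
{"api": "jog_arm", "payload": {
  "targets": [
    {"xyz":[-0.6,-0.42,0],"spin":0},
    {"xyz":[-0.6,-0.42,0],"spin":0},
    {"xyz":[-0.6,-0.42,0],"spin":0},
    {"xyz":[-0.6,-0.42,0],"spin":0},
    {"xyz":[-0.6,-0.42,0],"spin":0},
    {"xyz":[-0.6,-0.42,0],"spin":0},
    {"xyz":[-0.6,-0.42,0],"spin":0},
    {"xyz":[-0.6,-0.42,0],"spin":0},
    {"xyz":[-0.6,-0.42,0],"spin":0},
    {"xyz":[-0.6,-0.42,0],"spin":0}
  ],
  "gripper": 20
}}

```text
time: 1.35
tool_pos: [515.4, -33.6, 226.5]
tcp_rot: [3.141, -0.0, 2.704]
contact_force: [1.0, 0.3, -0.5]
grip_width: 18.1
finger_force: 0.0
```

Emit:
{"api": "jog_arm", "payload": {
  "targets": [
    {"xyz":[0,0,0],"spin":1},
    {"xyz":[0,0,0],"spin":1},
    {"xyz":[0,0,0],"spin":1},
    {"xyz":[0,0,0],"spin":1},
    {"xyz":[0,0,0],"spin":1},
    {"xyz":[0,0,0],"spin":1},
    {"xyz":[0,0,0],"spin":1},
    {"xyz":[0,0,0],"spin":1},
    {"xyz":[0,0,0],"spin":0.96},
    {"xyz":[0,0,0],"spin":0}
  ]
}}

```text
time: 2.6
tool_pos: [514.7, -31.7, 226.4]
tcp_rot: [-3.141, -0.0, 1.81]
contact_force: [-0.2, -0.7, -0.2]
grip_width: 18.4
finger_force: 0.0
```

```bash
cat >> h.py <<'E'
PR=(513.0,83.9,0.238)
def toolrel(o,px,py,pz,pr=PR):
    "shift in tool axes (mm) from the present TCP to a press-frame point"
    M=R.from_euler('xyz',o['tcp_rot']).as_matrix()
    return M.T@(press([[px,py,pz]],*pr)[0]-o['tool_pos'])
def st(o):
    p=R.from_euler('z',-PR[2]).apply(np.array(o['tool_pos'])-[PR[0],PR[1],0])
    print('t',round(o['time'],2),'press pos',p.round(1),'rot',np.round(o['tcp_rot'],3),'F',np.round(o['contact_force'],1),'M',np.round(o['moment'],3),'w',round(float(o['grip_width']),1),'q6',np.round(o['joint_positions'][5],2))
E
python3 - <<'E'
from h import *
from plant import bot
o=bot.get_obs();st(o);print(toolrel(o,0,-200,150).round(1))
c=bot.get_calibration('wrist');M=R.from_euler('xyz',o['tcp_rot']).as_matrix();print('cam in tool',(M.T@(c['eye']-o['tool_pos'])).round(1), (M.T@cam(c)[2]).round(2))
E
```

```text
t 2.6 press pos [ -25.6 -112.8  226.4] rot [-3.141 -0.     1.81 ] F [-0.2 -0.7 -0.2] M [-0.056  0.024  0.034] w 18.4 q6 -0.45
[-87.3  25.6  76.3]
cam in tool [  82.9    0.9 -158.7] [[ 0.   -0.95 -0.3 ]
 [ 1.    0.    0.  ]
 [ 0.   -0.3   0.95]]
```

Emit:
{"api": "jog_arm", "payload": {
  "targets": [
    {"xyz":[-0.36,0.11,0],"spin":0},
    {"xyz":[-0.36,0.11,0],"spin":0},
    {"xyz":[-0.37,0.1,0],"spin":0},
    {"xyz":[0,0,0.25],"spin":0},
    {"xyz":[0,0,0.25],"spin":0},
    {"xyz":[0,0,0.25],"spin":0},
    {"xyz":[0,0,0.25],"spin":0},
    {"xyz":[0,0,0],"spin":0},
    {"xyz":[0,0,0],"spin":0},
    {"xyz":[0,0,0],"spin":0}
  ]
}}

```text
time: 3.85
tool_pos: [560.8, -110.6, 147.7]
tcp_rot: [3.14, 0.001, 1.809]
contact_force: [-0.1, -0.1, 0.5]
grip_width: 18.5
finger_force: 0.0
```

Run:
```python
from h import *
from plant import bot
o=bot.get_obs();st(o);c=bot.get_calibration('wrist')
im=bot.capture('wrist')
w=lambda P:[tuple(map(int,q)) for q in proj(c,press(P,*PR)).round()]
for q in w([[32,-177.5,40],[-32,-177.5,40],[35,-100,22],[-35,-100,22],[65,-240,8],[-65,-240,8],[55,-55,108],[-55,-55,108]]): print(q);cv2.circle(im,q,4,(0,0,255),1)
cv2.imwrite('pics/w1.png',im);print(toolrel(o,0,-195,28).round(1))
```

```text
t 3.85 press pos [   0.6 -200.3  147.7] rot [3.140e+00 1.000e-03 1.809e+00] F [-0.1 -0.1  0.5] M [-0.091 -0.002  0.022] w 18.5 q6 -0.57
(287, 166)
(223, 166)
(291, 85)
(219, 84)
(311, 212)
(200, 212)
(340, 4)
(169, 4)
[  5.4  -0.8 119.7]
```

View pics/w1.png

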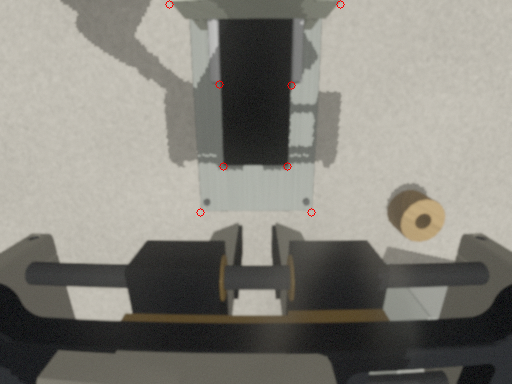

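The wrist view shows the box's rear edge (222–290, 164) and plate corners (200,212)/(314,212), all within about 2 px of the prediction. I'll lower behind the box, then push.

Emit:
{"api": "jog_arm", "payload": {
  "targets": [
    {"xyz":[0,0,0.25],"spin":0},
    {"xyz":[0,0,0.25],"spin":0},
    {"xyz":[0,0,0.25],"spin":0},
    {"xyz":[0,0,0.25],"spin":0},
    {"xyz":[0,0,0.25],"spin":0},
    {"xyz":[0,0,0.23],"spin":0},
    {"xyz":[0.03,0,0],"spin":0},
    {"xyz":[0.03,0,0],"spin":0},
    {"xyz":[0.03,0,0],"spin":0},
    {"xyz":[0.03,0,0],"spin":0}
  ]
}}

```text
time: 5.15
tool_pos: [558.4, -101.0, 29.0]
tcp_rot: [3.14, 0.001, 1.809]
contact_force: [-0.2, 0.2, 0.8]
grip_width: 18.3
finger_force: 0.0
```

Emit:
{"api": "jog_arm", "payload": {
  "targets": [
    {"xyz":[0.04,0,0],"spin":0},
    {"xyz":[0.05,0,0],"spin":0},
    {"xyz":[0.06,0,0],"spin":0},
    {"xyz":[0.06,0,0],"spin":0},
    {"xyz":[0.06,0,0],"spin":0},
    {"xyz":[0.06,0,0],"spin":0},
    {"xyz":[0.06,0,0],"spin":0},
    {"xyz":[0.06,0,0],"spin":0},
    {"xyz":[0.05,0,0],"spin":0},
    {"xyz":[0.04,0,0],"spin":0}
  ]
}}

```text
time: 6.4
tool_pos: [547.8, -58.9, 28.3]
tcp_rot: [3.142, -0.0, 1.809]
contact_force: [1.0, -2.9, 2.6]
grip_width: 18.5
finger_force: 1.4
```

Run:
```python
from h import *
from plant import bot
st(bot.get_obs())
cv2.imwrite('pics/w2.png',bot.capture('wrist'))
```

```text
t 6.4 press pos [   0.2 -147.    28.3] rot [ 3.142 -0.     1.809] F [ 1.  -2.9  2.6] M [-0.577 -0.059  0.04 ] w 18.5 q6 -0.48
```

View pics/w2.png

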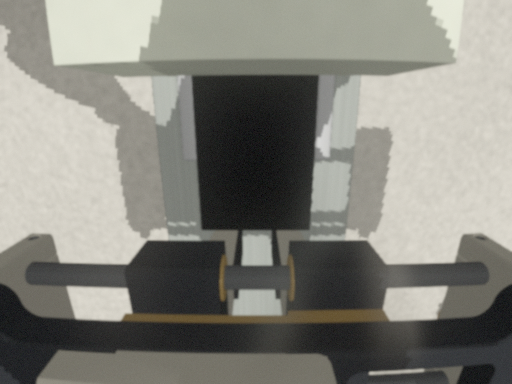

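The box is moving squarely with both fingertips on its rear end (y≈230) at about 3 N. I'll continue, then creep up to the stop.

Emit:
{"api": "jog_arm", "payload": {
  "targets": [
    {"xyz":[0.04,0,0],"spin":0},
    {"xyz":[0.05,0,0],"spin":0},
    {"xyz":[0.05,0,0],"spin":0},
    {"xyz":[0.05,0,0],"spin":0},
    {"xyz":[0.05,0,0],"spin":0},
    {"xyz":[0.04,0,0],"spin":0},
    {"xyz":[0.04,0,0],"spin":0},
    {"xyz":[0.03,0,0],"spin":0},
    {"xyz":[0.02,0,0],"spin":0},
    {"xyz":[0,0,0],"spin":0}
  ]
}}

```text
time: 7.7
tool_pos: [540.7, -30.1, 28.2]
tcp_rot: [-3.141, -0.001, 1.809]
contact_force: [0.3, -0.2, -0.0]
grip_width: 18.6
finger_force: 0.1
```

Emit:
{"api": "jog_arm", "payload": {
  "targets": [
    {"xyz":[0.01,0,0],"spin":0},
    {"xyz":[0.01,0,0],"spin":0},
    {"xyz":[0.01,0,0],"spin":0},
    {"xyz":[0,0,0],"spin":0},
    {"xyz":[0.01,0,0],"spin":0},
    {"xyz":[0,0,0],"spin":0},
    {"xyz":[0,0,0],"spin":0},
    {"xyz":[0,0,0],"spin":0},
    {"xyz":[0,0,0],"spin":0},
    {"xyz":[0,0,0],"spin":0}
  ]
}}

```text
time: 8.95
tool_pos: [540.1, -27.2, 28.4]
tcp_rot: [3.141, -0.0, 1.809]
contact_force: [0.3, 0.3, -0.5]
grip_width: 18.5
finger_force: 0.0
```

Run:
```python
from h import *
from plant import bot
st(bot.get_obs())
```

```text
t 8.95 press pos [   0.2 -114.4   28.4] rot [ 3.141 -0.     1.809] F [ 0.3  0.3 -0.5] M [-0.05   0.003 -0.054] w 18.5 q6 -0.43
```

Emit:
{"api": "jog_arm", "payload": {
  "targets": [
    {"xyz":[0.01,0,0],"spin":0},
    {"xyz":[0.01,0,0],"spin":0},
    {"xyz":[0.01,0,0],"spin":0},
    {"xyz":[0.005,0,0],"spin":0},
    {"xyz":[0.005,0,0],"spin":0},
    {"xyz":[0.005,0,0],"spin":0},
    {"xyz":[0,0,0],"spin":0},
    {"xyz":[0,0,0],"spin":0},
    {"xyz":[0,0,0],"spin":0},
    {"xyz":[0,0,0],"spin":0}
  ]
}}

```text
time: 10.2
tool_pos: [539.3, -23.8, 28.4]
tcp_rot: [3.141, -0.0, 1.809]
contact_force: [-0.1, -0.4, 0.4]
grip_width: 18.7
finger_force: 0.6
```

Emit:
{"api": "jog_arm", "payload": {
  "targets": [
    {"xyz":[0.005,0,0],"spin":0},
    {"xyz":[0.005,0,0],"spin":0},
    {"xyz":[0.005,0,0],"spin":0},
    {"xyz":[0,0,0],"spin":0},
    {"xyz":[0,0,0],"spin":0},
    {"xyz":[0,0,0],"spin":0},
    {"xyz":[0,0,0],"spin":0},
    {"xyz":[0,0,0],"spin":0},
    {"xyz":[0,0,0],"spin":0},
    {"xyz":[0,0,0],"spin":0}
  ]
}}

```text
time: 11.45
tool_pos: [539.0, -22.6, 28.3]
tcp_rot: [3.142, -0.0, 1.809]
contact_force: [0.6, -0.9, 0.2]
grip_width: 18.0
finger_force: 0.7
```

Emit:
{"api": "jog_arm", "payload": {
  "targets": [
    {"xyz":[0.005,0,0],"spin":0},
    {"xyz":[0.005,0,0],"spin":0},
    {"xyz":[0.005,0,0],"spin":0},
    {"xyz":[0,0,0],"spin":0},
    {"xyz":[0,0,0],"spin":0},
    {"xyz":[0,0,0],"spin":0},
    {"xyz":[0,0,0],"spin":0},
    {"xyz":[0,0,0],"spin":0},
    {"xyz":[0,0,0],"spin":0},
    {"xyz":[0,0,0],"spin":0}
  ]
}}

```text
time: 12.7
tool_pos: [539.3, -22.1, 28.4]
tcp_rot: [3.141, 0.001, 1.809]
contact_force: [2.1, -5.3, -0.9]
grip_width: 18.0
finger_force: 2.8
```

Run:
```python
from h import *
from plant import bot
st(bot.get_obs())
```

```text
t 12.7 press pos [   0.6 -109.2   28.4] rot [3.141e+00 1.000e-03 1.809e+00] F [ 2.1 -5.3 -0.9] M [-0.924 -0.295  0.016] w 18.0 q6 -0.42
```

A steady 5.6 N with the tip no longer advancing means the box is at the stop. I'll back off, lift, and go above the knob.

Emit:
{"api": "jog_arm", "payload": {
  "targets": [
    {"xyz":[-0.05,0,0],"spin":0},
    {"xyz":[-0.2,0,0],"spin":0},
    {"xyz":[0,0,-0.5],"spin":0},
    {"xyz":[0,0,-0.5],"spin":0},
    {"xyz":[0,0,-0.5],"spin":0},
    {"xyz":[0,0,-0.3],"spin":0},
    {"xyz":[0.55,0,0],"spin":0},
    {"xyz":[0.55,0,0],"spin":0},
    {"xyz":[0.5,0,0],"spin":0},
    {"xyz":[0,0,0],"spin":-0.8}
  ],
  "gripper": 26
}}

```text
time: 13.95
tool_pos: [512.5, 85.3, 172.4]
tcp_rot: [-3.141, -0.001, 1.894]
contact_force: [0.4, -0.8, -0.3]
grip_width: 23.7
finger_force: 0.0
```

Emit:
{"api": "jog_arm", "payload": {
  "targets": [
    {"xyz":[0,0,0],"spin":-1},
    {"xyz":[0,0,0],"spin":-1},
    {"xyz":[0,0,0],"spin":-1},
    {"xyz":[0,0,0],"spin":-1},
    {"xyz":[0,0,0],"spin":-1},
    {"xyz":[0,0,0],"spin":-1},
    {"xyz":[0,0,0],"spin":-1},
    {"xyz":[0,0,0],"spin":-1},
    {"xyz":[0,0,0],"spin":-1},
    {"xyz":[0,0,0],"spin":-1}
  ]
}}

```text
time: 15.2
tool_pos: [513.4, 82.9, 172.2]
tcp_rot: [3.141, -0.001, 2.892]
contact_force: [0.1, 0.6, -0.3]
grip_width: 23.8
finger_force: 0.0
```

Run:
```python
from h import *
from plant import bot
o=bot.get_obs();st(o);c=bot.get_calibration('wrist');print(c, toolrel(o,0,0,84).round(1))
cv2.imwrite('pics/w3.png',bot.capture('wrist'))
t=bot.get_calibration('top');im=bot.capture('top')[155:250,170:315]
cv2.imwrite('pics/crop2.png',cv2.resize(im,None,fx=5.5,fy=5.5,interpolation=cv2.INTER_CUBIC))
th=np.linspace(0,2*np.pi,8,False)
print(proj(c,press(np.c_[38*np.cos(th),38*np.sin(th),0*th+108],*PR)).round(0).tolist())
```

```text
t 15.2 press pos [ 1.000e-01 -1.100e+00  1.722e+02] rot [ 3.141e+00 -1.000e-03  2.892e+00] F [ 0.1  0.6 -0.3] M [0.013 0.03  0.029] w 23.8 q6 -1.31
{'vfov': 69.78587800839817, 'cx': 256.6547894918752, 'cy': 190.11783089872645, 'k1': -0.06736267407172143, 'eye': array([434.22116813, 103.79369984, 330.99756054]), 'rotation': array([ 2.83390873e+00, -6.84070911e-06,  1.32140353e+00])} [ 0.6  0.9 88.2]
[[277.0, 237.0], [298.0, 214.0], [297.0, 182.0], [270.0, 160.0], [235.0, 163.0], [214.0, 189.0], [219.0, 221.0], [244.0, 239.0]]
```

View pics/w3.png

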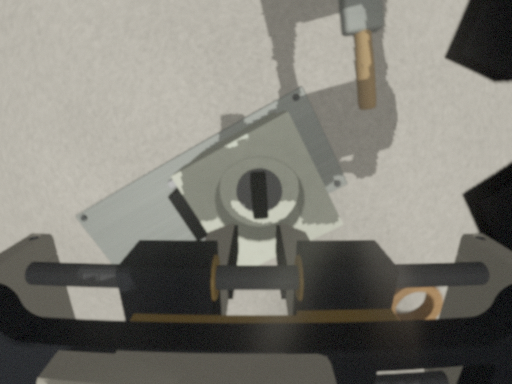

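The knob bar runs (258,170) to (261,218), nearly vertical in the picture, and the well spans x≈218–302. I'll enlarge that to refine the centre and angle.

Run:
```python
import cv2
im=cv2.imread('pics/w3.png')[140:240,205:315]
cv2.imwrite('pics/crop3.png',cv2.resize(im,None,fx=6,fy=6,interpolation=cv2.INTER_CUBIC))
```

```text
(no output)
```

View pics/crop3.png

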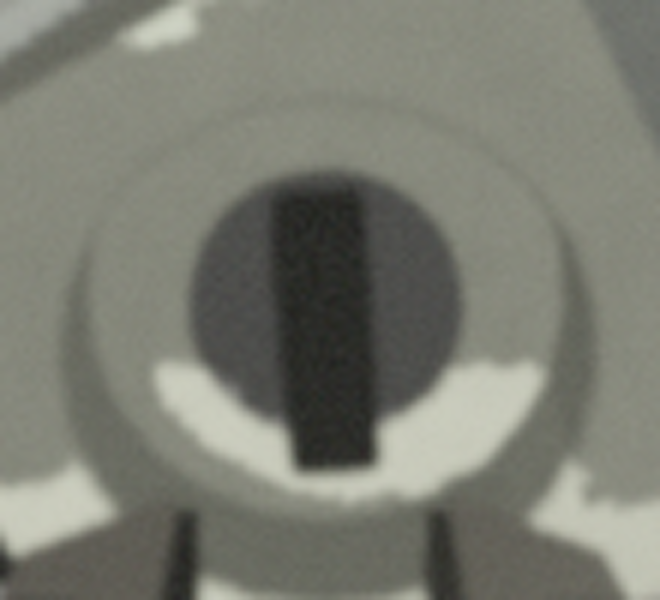

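Run:
```python
from h import *
c={'vfov': 69.78587800839817, 'cx': 256.6547894918752, 'cy': 190.11783089872645, 'k1': -0.06736267407172143, 'eye':np.array([434.22116813, 103.79369984, 330.99756054]), 'rotation':np.array([ 2.83390873e+00, -6.84070911e-06,  1.32140353e+00])}
f=lambda p:(np.array(p,float)+.5)/6-.5+[205,140]
rim=ray(c,f([[62,345],[595,345],[328,95],[328,595]]),108);print('rim',rim.round(1),rim[:2].mean(0))
e=ray(c,f([[275,215],[293,468],[362,215],[378,468]]),102);print('bar',e.round(1),e.mean(0).round(1))
for i,j in((1,0),(3,2)): d=e[i]-e[j];print(np.arctan2(d[1],d[0]))
print('len',np.linalg.norm(e[1]-e[0]),'wid',np.linalg.norm(e[2]-e[0]))
sk=ray(c,f([[190,298],[462,298]]),81);print('skirt',sk.mean(0))
T=R.from_euler('z',-2.892)
```

```text
rim [[500.1  50.  108. ]
 [519.  123.9 108. ]
 [474.6  95.7 108. ]
 [548.1  77.2 108. ]] [509.5416172   86.99267374 108.        ]
bar [[490.6  83.9 102. ]
 [529.2  76.6 102. ]
 [493.7  96.  102. ]
 [532.4  89.  102. ]] [511.5  86.4 102. ]
-0.187434538223284
-0.1790129885826525
len 39.312448624647296 wid 12.447477172327057
skirt [510.89874556  86.49092626  81.        ]
```

Emit:
{"api": "jog_arm", "payload": {
  "targets": [
    {"xyz":[0,0,0],"spin":-0.66},
    {"xyz":[0.029,0.025,0],"spin":0},
    {"xyz":[0,0,0.3],"spin":0},
    {"xyz":[0,0,0.3],"spin":0},
    {"xyz":[0,0,0.15],"spin":0},
    {"xyz":[0,0,0.1],"spin":0},
    {"xyz":[0,0,0.1],"spin":0},
    {"xyz":[0,0,0.1],"spin":0},
    {"xyz":[0,0,0.04],"spin":0},
    {"xyz":[0,0,0],"spin":0}
  ]
}}

```text
time: 16.55
tool_pos: [511.3, 85.9, 85.1]
tcp_rot: [3.142, -0.0, 2.955]
contact_force: [-0.5, 0.3, -0.2]
grip_width: 23.5
finger_force: 0.0
```

Run:
```python
from h import *
from plant import bot
st(bot.get_obs())
```

```text
t 16.55 press pos [-1.1  2.3 85.1] rot [ 3.142 -0.     2.955] F [-0.5  0.3 -0.2] M [ 0.061  0.026 -0.017] w 23.5 q6 -1.37
```

No contact on the way in. Now I'll close on the bar.

Emit:
{"api": "jog_arm", "payload": {
  "targets": [
    {"xyz":[0,0,0],"spin":0},
    {"xyz":[0,0,0],"spin":0},
    {"xyz":[0,0,0],"spin":0},
    {"xyz":[0,0,0],"spin":0},
    {"xyz":[0,0,0],"spin":0},
    {"xyz":[0,0,0],"spin":0},
    {"xyz":[0,0,0],"spin":0},
    {"xyz":[0,0,0],"spin":0},
    {"xyz":[0,0,0],"spin":0},
    {"xyz":[0,0,0],"spin":0}
  ],
  "gripper": 8
}}

```text
time: 17.8
tool_pos: [511.5, 85.7, 85.4]
tcp_rot: [-3.141, 0.001, 2.955]
contact_force: [-1.2, -4.1, 5.6]
grip_width: 13.5
finger_force: 30.0
```

Run:
```python
from h import *
from plant import bot
for i in range(3): st(bot.get_obs()); print(bot.get_obs()['finger_force']); bot.capture('wrist')
```

```text
t 17.8 press pos [-1.   2.1 85.4] rot [-3.141e+00  1.000e-03  2.955e+00] F [-1.2 -4.1  5.6] M [-0.721  0.153 -0.005] w 13.5 q6 -1.37
30.000204741954803
t 17.85 press pos [-1.   2.1 85.4] rot [-3.141e+00  1.000e-03  2.955e+00] F [-1.1 -4.9  3.7] M [-0.766  0.245 -0.015] w 13.6 q6 -1.37
30.000311136245728
t 17.9 press pos [-1.   2.  85.4] rot [-3.141e+00  1.000e-03  2.955e+00] F [-1.  -4.5  5.2] M [-0.726  0.204 -0.026] w 13.7 q6 -1.37
30.00027984380722
```

Emit:
{"api": "jog_arm", "payload": {
  "targets": [
    {"xyz":[0,-0.009,0],"spin":0},
    {"xyz":[0,0,0],"spin":0.5},
    {"xyz":[0,0,0],"spin":0.5},
    {"xyz":[0,0,0],"spin":0.5},
    {"xyz":[0,0,0],"spin":0.5},
    {"xyz":[0,0,0],"spin":0.5},
    {"xyz":[0,0,0],"spin":0.5},
    {"xyz":[0,0,0],"spin":0},
    {"xyz":[0,0,0],"spin":0},
    {"xyz":[0,0,0],"spin":0}
  ]
}}

```text
time: 19.2
tool_pos: [511.5, 85.7, 85.4]
tcp_rot: [3.14, 0.001, 2.656]
contact_force: [-0.4, -0.0, 4.8]
grip_width: 13.5
finger_force: 30.0
```

```bash
cat > m.py <<'E'
from h import *
from plant import bot
L=[]
for i in range(8):
    o=bot.get_obs();L.append([o['moment'][2],o['tau'][5],*o['contact_force']]);
    if i<7: bot.capture('wrist')
st(o);L=np.array(L);print('Mz tau6 F mean',L.mean(0).round(3),'sd',L.std(0).round(3))
E
python3 m.py
```

```text
t 19.55 press pos [-1.   2.1 85.4] rot [3.140e+00 1.000e-03 2.656e+00] F [-0.8 -0.3  5.2] M [0.003 0.074 0.21 ] w 14.0 q6 -1.07
Mz tau6 F mean [ 0.195  0.181 -0.068  0.019  5.123] sd [0.025 0.    0.365 0.372 0.15 ]
```

```bash
sed -i 's/range(8)/range(4)/;s/i<7/i<3/' m.py
```

Emit:
{"api": "jog_arm", "payload": {
  "targets": [
    {"xyz":[0,0,0],"spin":0.5},
    {"xyz":[0,0,0],"spin":0.5},
    {"xyz":[0,0,0],"spin":0.5},
    {"xyz":[0,0,0],"spin":0.5},
    {"xyz":[0,0,0],"spin":0.5},
    {"xyz":[0,0,0],"spin":0.5},
    {"xyz":[0,0,0],"spin":0},
    {"xyz":[0,0,0],"spin":0},
    {"xyz":[0,0,0],"spin":0},
    {"xyz":[0,0,0],"spin":0}
  ]
}}

```text
time: 20.8
tool_pos: [511.6, 85.7, 85.4]
tcp_rot: [3.14, 0.0, 2.357]
contact_force: [-0.3, 0.9, 5.3]
grip_width: 14.0
finger_force: 30.0
```

```bash
python3 m.py
```

```text
t 20.95 press pos [-0.9  2.1 85.4] rot [3.14  0.    2.357] F [-0.3 -0.1  5. ] M [ 0.171 -0.044  0.139] w 13.8 q6 -0.77
Mz tau6 F mean [ 0.173  0.182 -0.413  0.843  5.286] sd [0.034 0.    0.135 0.58  0.338]
```

Emit:
{"api": "jog_arm", "payload": {
  "targets": [
    {"xyz":[0,0,0],"spin":0.5},
    {"xyz":[0,0,0],"spin":0.5},
    {"xyz":[0,0,0],"spin":0.5},
    {"xyz":[0,0,0],"spin":0.5},
    {"xyz":[0,0,0],"spin":0.5},
    {"xyz":[0,0,0],"spin":0.5},
    {"xyz":[0,0,0],"spin":0},
    {"xyz":[0,0,0],"spin":0},
    {"xyz":[0,0,0],"spin":0},
    {"xyz":[0,0,0],"spin":0}
  ]
}}

```text
time: 22.2
tool_pos: [511.7, 85.8, 85.4]
tcp_rot: [3.14, -0.0, 2.057]
contact_force: [0.6, 2.7, 4.5]
grip_width: 13.9
finger_force: 30.0
```

```bash
python3 m.py
```

```text
t 22.35 press pos [-0.8  2.1 85.4] rot [ 3.14  -0.     2.057] F [1.  2.2 5.8] M [ 0.361 -0.115  0.231] w 13.7 q6 -0.47
Mz tau6 F mean [0.198 0.207 0.777 2.347 5.186] sd [0.03  0.    0.316 0.255 0.541]
```

Emit:
{"api": "jog_arm", "payload": {
  "targets": [
    {"xyz":[0,0,0],"spin":0.5},
    {"xyz":[0,0,0],"spin":0.5},
    {"xyz":[0,0,0],"spin":0.5},
    {"xyz":[0,0,0],"spin":0.5},
    {"xyz":[0,0,0],"spin":0},
    {"xyz":[0,0,0],"spin":0},
    {"xyz":[0,0,0],"spin":0},
    {"xyz":[0,0,0],"spin":0},
    {"xyz":[0,0,0],"spin":0},
    {"xyz":[0,0,0],"spin":0}
  ]
}}

```text
time: 23.6
tool_pos: [511.8, 85.8, 85.4]
tcp_rot: [3.14, -0.001, 1.857]
contact_force: [1.4, 3.8, 5.6]
grip_width: 13.6
finger_force: 30.0
```

```bash
python3 m.py
```

```text
t 23.75 press pos [-0.8  2.1 85.4] rot [ 3.140e+00 -1.000e-03  1.858e+00] F [1.6 3.1 5.6] M [ 0.551 -0.208  0.256] w 13.8 q6 -0.27
Mz tau6 F mean [0.258 0.235 1.543 3.531 5.382] sd [0.019 0.    0.448 0.597 0.375]
```

Torque rises at the expected post-touch slope (0.14 N m/rad), so touch was at yaw ≈2.24. The target is yaw ≈1.37.

Emit:
{"api": "jog_arm", "payload": {
  "targets": [
    {"xyz":[0.004,0.002,0],"spin":0.5},
    {"xyz":[0,0,0],"spin":0.5},
    {"xyz":[0,0,0],"spin":0.5},
    {"xyz":[0,0,0],"spin":0.5},
    {"xyz":[0,0,0],"spin":0.5},
    {"xyz":[0,0,0],"spin":0.5},
    {"xyz":[0,0,0],"spin":0},
    {"xyz":[0,0,0],"spin":0},
    {"xyz":[0,0,0],"spin":0},
    {"xyz":[0,0,0],"spin":0}
  ]
}}

```text
time: 25.0
tool_pos: [511.9, 85.8, 85.4]
tcp_rot: [3.14, -0.0, 1.558]
contact_force: [2.1, 1.7, 5.0]
grip_width: 13.3
finger_force: 30.1
```

```bash
python3 m.py
```

```text
t 25.15 press pos [-0.6  2.1 85.4] rot [ 3.14  -0.     1.558] F [2.3 1.8 4.5] M [ 0.235 -0.291  0.331] w 13.5 q6 0.03
Mz tau6 F mean [0.29  0.276 1.989 1.791 4.983] sd [0.027 0.    0.47  0.298 0.318]
```

Torque and angle agree on ≈11.8 N now, so 0.18 rad more.

Emit:
{"api": "jog_arm", "payload": {
  "targets": [
    {"xyz":[0,0,0],"spin":0.45},
    {"xyz":[0,0,0],"spin":0.45},
    {"xyz":[0,0,0],"spin":0.45},
    {"xyz":[0,0,0],"spin":0.45},
    {"xyz":[0,0,0],"spin":0},
    {"xyz":[0,0,0],"spin":0},
    {"xyz":[0,0,0],"spin":0},
    {"xyz":[0,0,0],"spin":0},
    {"xyz":[0,0,0],"spin":0},
    {"xyz":[0,0,0],"spin":0}
  ]
}}

```text
time: 26.4
tool_pos: [511.9, 85.8, 85.4]
tcp_rot: [3.14, -0.001, 1.377]
contact_force: [2.8, 3.2, 5.0]
grip_width: 13.5
finger_force: 30.1
```

```bash
python3 m.py
```

```text
t 26.55 press pos [-0.6  2.  85.4] rot [ 3.140e+00 -1.000e-03  1.377e+00] F [2.  3.2 5.4] M [ 0.312 -0.386  0.292] w 13.7 q6 0.21
Mz tau6 F mean [0.306 0.302 2.374 2.742 5.099] sd [0.02  0.    0.307 0.583 0.262]
```

Torque is 0.12 N m above baseline, which gives 15 N. I'll unwind the bar spring by 0.2 rad, open a little and lift out.

Emit:
{"api": "jog_arm", "payload": {
  "targets": [
    {"xyz":[0,0,0],"spin":-0.4},
    {"xyz":[0,0,0],"spin":-0.4},
    {"xyz":[0,0,0],"spin":-0.4},
    {"xyz":[0,0,0],"spin":-0.4},
    {"xyz":[0,0,0],"spin":-0.4},
    {"xyz":[0,0,0],"spin":0},
    {"xyz":[0,0,0],"spin":0},
    {"xyz":[0,0,0],"spin":0},
    {"xyz":[0,0,0],"spin":0},
    {"xyz":[0,0,0],"spin":0}
  ]
}}

```text
time: 27.8
tool_pos: [511.9, 85.8, 85.4]
tcp_rot: [3.14, -0.001, 1.577]
contact_force: [2.6, 2.7, 4.8]
grip_width: 13.7
finger_force: 30.0
```

Emit:
{"api": "jog_arm", "payload": {
  "targets": [
    {"xyz":[0,0,0],"spin":0},
    {"xyz":[0,0,0],"spin":0},
    {"xyz":[0,0,0],"spin":0},
    {"xyz":[0,0,0],"spin":0},
    {"xyz":[0,0,-0.1],"spin":0},
    {"xyz":[0,0,-0.15],"spin":0},
    {"xyz":[0,0,-0.3],"spin":0},
    {"xyz":[0,0,-0.5],"spin":0},
    {"xyz":[0,0,-0.5],"spin":0},
    {"xyz":[0,0,0],"spin":0}
  ],
  "gripper": 25
}}

```text
time: 29.05
tool_pos: [513.1, 85.6, 213.3]
tcp_rot: [3.133, -0.0, 1.575]
contact_force: [0.1, -0.6, 0.6]
grip_width: 22.9
finger_force: 0.0
```

Run:
```python
from h import *
from plant import bot
o=bot.get_obs();st(o);print(o['tau'][5])
im=bot.capture('wrist');cv2.imwrite('pics/w4.png',im)
```

```text
t 29.05 press pos [  0.5   1.6 213.3] rot [ 3.133 -0.     1.575] F [ 0.1 -0.6  0.6] M [-0.091  0.124  0.023] w 22.9 q6 0.01
-0.0006153019785415381
```

View pics/w4.png

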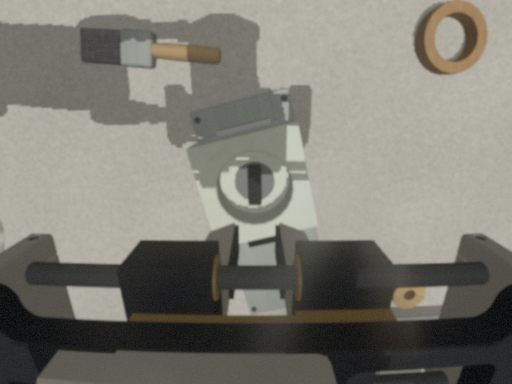

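The knob bar (254,184) stayed in line with the lifted gripper. One last check that the box is home, from the top camera.

Run:
```python
from h import *
from plant import bot
im=bot.capture('top')[155:250,170:315]
cv2.imwrite('pics/crop4.png',cv2.resize(im,None,fx=5.5,fy=5.5,interpolation=cv2.INTER_CUBIC))
c=bot.get_calibration('top')
for y in(-100,-104): print(((proj(c,press([[32,y,40],[-32,y,40]],513,83.87,.2381))+.5-[170,155])*5.5-.5).round(0).tolist())
```

```text
[[431.0, 188.0], [459.0, 310.0]]
[[438.0, 186.0], [467.0, 308.0]]
```

View pics/crop4.png

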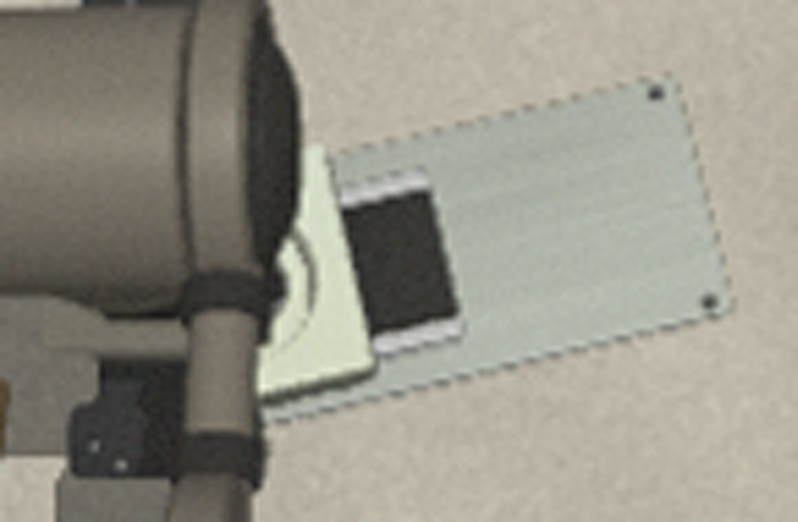

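The box's rear edge, (431,188) to (459,315), matches the home prediction and lies flush with the rail ends.

```bash
python3 -c "
from plant import bot
print(bot.close_job())"
```

```text
the job is handed in; nothing more can be done
None
```

I handed the job in at about 29 s of the 72 s allowed: the gift box is home against the end stop, the pad holds it with about 15 N judging by knob torque and angle, and the gripper is clear; the hand-in returned no verdict.

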